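# Pull the snug cap off the vanity light's control box and park it in the tray

### The job

Take the blue-handled puller from the cork mat, hook its two feet under the flange of the silver square cap on the grey control box and pull straight up until the cap pops off. Carry the cap on the puller to the mirrored tray and seat it flat and square in the square pocket, then slide the puller out from under it and stand it upright back on the cork mat. Do not touch the cap with the gripper, do not tip the cap over, and leave the other things on the dresser where they stand.

Things in the scene. Friction and masses are not known exactly. Their poses are not given: they have to be found in the camera images.
- cap: Loose silver push-on cap, 40 g: hollow square skirt 28 x 28 mm, 20 mm high, under a square flange 50 x 50 x 5 mm. Origin: centre of the skirt's lower rim; z up, x, y square to its sides. At the start it stands on the control box; a 20 mm high gap is open all round under the flange. Spring pads hold it by a bead inside: about 12 N straight up pops it off (more if jerked); it is free after 10 mm.
- puller_grip (a point): Centre of the puller's handle (blue, 22 x 22 mm, 50 mm high, upright; puller 120 g, loose, stands on the mat), 63 mm above the underside of its feet. z up. Its steel yoke below is open towards +x, the side that slides over a cap, and closed by a plate at -x.
- puller_feet (a point): Centre between the puller's two flat inward-turned steel feet, at their underside, axes as puller_grip. Feet: 5 mm thick, x -31 to +22 mm, 34 mm free between them in y; yoke 67 mm wide outside, 57 mm between the legs; 23 mm free height from the feet's top to the top bar (z 31 to 38 mm). The plate's inner face is at x = -27 mm: 2 mm from the flange when centred on the cap.
- tray: Fixed mirrored acrylic tray, 170 (x) x 150 (y) mm, rim 12 mm high. Origin: centre of its underside; the pocket lies 20 mm from it towards -x.
- control_box: Grey control box of the vanity light, fixed, 100 x 100 mm and 40 mm high; a black stub 16 mm wide and 16 mm high in the middle of its top carries the cap. Origin: centre of the underside; x, y along its sides (the cap stands square to them). All four sides are open to the puller.
- tray_pocket (a point): Centre of the floor of the square pocket for the cap's skirt: 32 x 32 mm, 6 mm deep, mouth chamfered 3 mm, with a black floor, in a white insert 64 x 64 mm whose top is 6 mm above this point (16 mm above the dresser top). x, y along its sides. A seated cap leaves a 14 mm gap between flange and insert. The lip balms stand 75 mm off towards +x, so withdraw the puller towards -x.
- mat: Square cork mat, fixed, 140 x 140 x 4 mm. Origin: centre of its underside, on the dresser top; x, y along its sides.
- balm0: Silver aluminium lip balm tube standing on the tray, 20 mm across, 69 mm high, loose; origin: centre of its foot. Leave alone.
- balm1: Silver aluminium lip balm tube standing on the tray, 20 mm across, 69 mm high, loose; origin: centre of its foot. Leave alone.
- balm2: Silver aluminium lip balm tube standing on the tray, 20 mm across, 69 mm high, loose; origin: centre of its foot. Leave alone.
- bowl: Round wooden jewelry bowl, 110 mm across, 45 mm high, loose; origin: centre of the underside. Leave alone.
- brush: Black plastic detangling brush lying on its back, 210 mm long, 58 mm wide, 38 mm high with its bristles, loose; origin on its underside, 90 mm from the handle's end; x points from the handle to the head. Leave alone.
- polish: Red nail polish bottle, 32 mm across, 65 mm high, loose; origin: centre of the underside. Leave alone.
- cream: White cream jar with a silver lid, 54 mm across, 45 mm high, loose; origin: centre of the underside. Leave alone.

How it is judged:
By the outcome, as a careful person would: the job done as asked, in the order asked, and still so for the second after the job is handed in, with the robot touching nothing.
It also fails if it takes over 59 s, if anything falls off the work surface, if the arm or the gripper's body presses on something with over 40 N, if the wrist force passes 120 N, or if a joint passes its speed limit or range.

### The arm

A 7-joint arm with a two-finger parallel gripper is mounted at the origin on the work surface. World frame = base frame: x ahead of the robot, y to its left, z up, the work surface at z = 0. Lengths are in m, angles in rad, forces in N, time in s.
With the tool pointing down it reaches from about 0.425 to 0.875 m from the base axis. Payload 4.7 kg.
Tool frame: the origin (TCP) lies midway between the tips of the shut fingers; the grasp point (between the pads) lies arm.grasp_offset behind it (arm.grasp_offset is the distance from the TCP to the grasp point, in m); z points along the fingers, y is the direction in which the jaws open and shut (so a half turn about z gives the same grasp; the last joint's range is limited). The gripper opens to 85 mm and grips with 20 to 120 N. Pads are 22 mm wide; open, the fingers measure 114 mm over their backs; the gripper's body (76 mm by 85 mm) begins 54 mm behind the grasp point. The pads swing forward as they close: fully open they stand 13 mm farther back than shut.
Start: joints at [1.363, 0.321, -0.07, 1.45, 0.023, 1.371, -0.057], TCP at [0.143, -0.634, 0.231] pointing down, gripper open.
Joint ranges: [-2.86, 2.86], [-0.3, 2.09], [-1.38, 1.24], [0.06, 2.45], [-1.56, 4.7], [0.09, 2.05], [-2.69, 2.69]. Speed limits (rad/s): [2.57, 2.57, 3.14, 3.14, 3.14, 3.14, 3.14].

### API

Orientations are given as a unit quaternion [w, x, y, z].
In Python, from rig import telemetry, optics, arm gives the robot as it stands.
- The arm moves only by the tool drive_tool, never from a script. Its argument "motion" is a list that holds one entry, the list of rows, each a list of 5 numbers: the shift along the world's x, y, z in mm, then the turn about the world's z in degrees, then the finger opening in mm, from 0 to 85.4. A call has 1 to 10 rows; each row shifts and turns the commanded pose from where the row before left it; what a row does not reach is not made up. A row lasts 1/12 s, in which the tool goes at most 41.7 mm and 7.16 degrees, less where a joint would pass 70% of its speed; a pose out of reach is approached as far as the arm can. A call is refused whole if a number of a shift passes 41.7 or a number of a turn 7.16, either way. A call with a gripper value outside its range is refused whole. The fingers move at their own pace and stop on an object; "grip_force" is the grip in N (left out, the last holds). Time passes only in rows, so rows that do not move let the fingers close. It gives the time, the measured TCP pose, the force and the opening at its end, in the units of the state.
- telemetry.observe(): the state, without advancing time (a new reading comes with each control period).
- optics.grab_frame(name): name is "scene" or "top" or "wrist"; returns a dict with "color" (384x512x3 uint8, red, green, blue), "fx", "fy", "cx", "cy" (pixels), "R" (3x3) and "t" (3): a world point X has camera coordinates R X + t. Camera axes: x right, y down, z forward; pixel columns grow to the right and rows downward; lengths in m; the calibration is good to about 2 mm. A picture is of the moment at which its call begins. There is no depth.
- arm.job_done(): hands the job in, once; it reports no verdict.
The state is a dict: "time_s": time; "joints": joint angles; "qvel": joint speeds; "joint_torque": joint torques, N m; "position": TCP position; "tool_rot": TCP orientation; "contact_force": force on the tool from outside, world axes, zero at the start; "moment": the same for the moment, N m; "gripper_width": finger opening in m.
Only numpy, scipy, OpenCV 4.12 (cv2) and the standard library are available. Lean on these libraries where they do the work, as an engineer would, in place of code of your own. Each camera call takes 0.05 s, during which the arm holds its last target. There are 200 camera calls.

## Working session

There is one attempt and no reset: what is moved stays moved. The work goes in short steps, Python scripts to look and compute and a tool call to move; the robot and the scene stay as the last step left them, time stands still between calls to the robot, and variables do not carry over. Pictures are saved under pics/ and viewed, about 8 in all and at most 12, crops included, and the job is handed in when it is done.

Besides the shell and the picture viewer there is one more tool, called after "Call:" as name(argument=value, ...) on one line, values as JSON. drive_tool: Moves the arm, as the interface text tells. Its arguments: {"type":"object","properties":{"motion":{"type":"array"},"grip_force":{"type":"number"}},"required":["motion"]}

```bash
ls; mkdir -p pics
python3 - <<'E'
from rig import telemetry, optics, arm
import cv2,numpy as np
for n in("scene","top"):
    f=optics.grab_frame(n); cv2.imwrite(f"pics/{n}0.png",cv2.resize(f["color"][:,:,::-1],(800,600),interpolation=cv2.INTER_CUBIC)); np.savez(f"pics/{n}0.npz",**f)
    print(n,f["fx"],f["fy"],f["cx"],f["cy"],(-f["R"].T@f["t"]).round(3),f["R"].round(3).tolist())
print(telemetry.observe(),arm.grasp_offset)
E
```

```text
pics
scene 387.93116993642224 387.93116993642224 254.7758443187107 193.01992785883627 [1.    0.458 0.638] [[-0.685, 0.728, -0.018], [0.508, 0.46, -0.728], [-0.522, -0.508, -0.686]]
top 418.05744227298584 418.05744227298584 251.0045575718752 196.76816258179053 [0.465 0.024 0.902] [[0.012, -1.0, -0.018], [-0.994, -0.01, -0.109], [0.109, 0.019, -0.994]]
{'time_s': 0.1, 'joints': array([ 1.36311775,  0.32175769, -0.07006627,  1.45154765,  0.02263691,
        1.37079397, -0.05692073]), 'qvel': array([-0.00193115, -0.002941  , -0.0015908 , -0.00257943,  0.00116136,
       -0.000765  ,  0.00135524]), 'joint_torque': array([ 4.00229601e-04, -4.94878864e+01, -3.83549044e-01, -3.15209913e+01,
        1.31680869e-02,  7.41744210e-03,  3.40571125e-05]), 'position': array([ 0.14280228, -0.63363173,  0.2303297 ]), 'tool_rot': array([-8.44962040e-04,  9.93857886e-01,  1.10660569e-01, -1.61783351e-04]), 'contact_force': array([0.75016951, 0.40701188, 0.44923784]), 'moment': array([0.02753179, 0.03040061, 0.03307889]), 'gripper_width': 0.08539804958652153} 0.0187
```

View pics/top0.png

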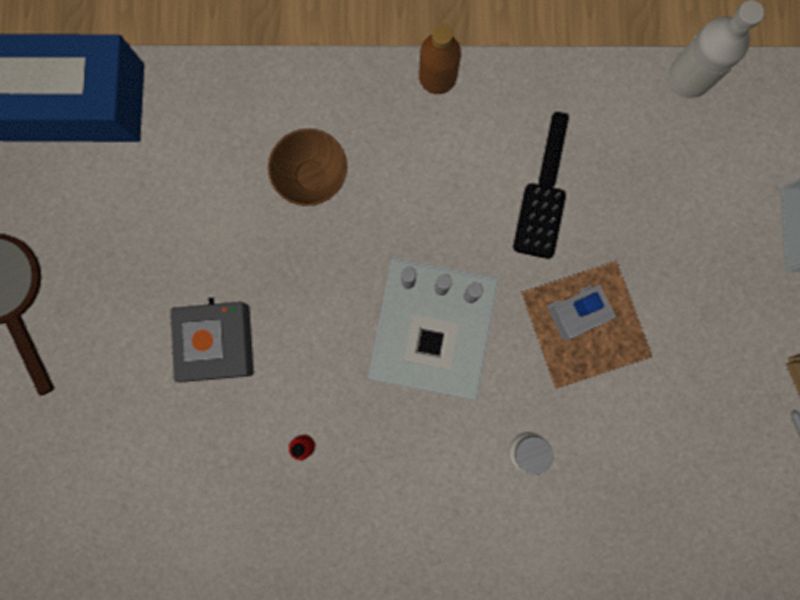

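View pics/scene0.png

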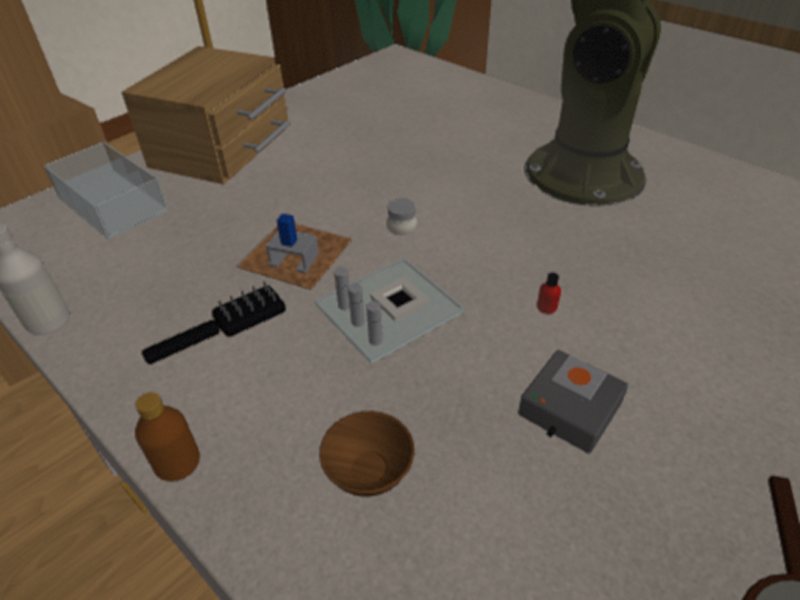

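Top view: mat and puller at (588,325), tray pocket at (430,342), box and cap at (205,340). The scene view shows the same. Next I measure all of it and look closer at the puller.

```bash
cat > h.py <<'E'
import numpy as np,cv2
def load(n): return dict(np.load(f"pics/{n}.npz"))
def ray(f,uv):
    d=f["R"].T@np.array([(uv[0]-f["cx"])/f["fx"],(uv[1]-f["cy"])/f["fy"],1]); return -f["R"].T@f["t"],d
def onz(f,uv,z):
    o,d=ray(f,uv); return o+d*(z-o[2])/d[2]
def tri(f,a,g,b):
    A=[];B=[]
    for h,uv in((f,a),(g,b)):
        o,d=ray(h,uv);d=d/np.linalg.norm(d);P=np.eye(3)-np.outer(d,d);A.append(P);B.append(P@o)
    return np.linalg.lstsq(np.vstack(A),np.hstack(B),rcond=None)[0]
def blob(m,near=None):
    n,l,s,c=cv2.connectedComponentsWithStats(m.astype(np.uint8),connectivity=4)
    i=1+np.argmax(s[1:,4]) if near is None else l[int(near[1]),int(near[0])]
    cs,_=cv2.findContours((l==i).astype(np.uint8),cv2.RETR_EXTERNAL,cv2.CHAIN_APPROX_NONE)
    return c[i],s[i,4],max(cs,key=cv2.contourArea)
def rect(f,cnt,z):
    p=np.array([onz(f,q[0],z)[:2]*1000 for q in cnt],np.float32); (c,s,a)=cv2.minAreaRect(p); return np.round(c,1),np.round(s,1),round(a,1)
def hsv(f): return [c.astype(int) for c in cv2.split(cv2.cvtColor(f["color"],cv2.COLOR_RGB2HSV))]
E
python3 - <<'E'
from h import *
t=load("top0");s=load("scene0")
H,S,V=hsv(t);h2,s2,v2=hsv(s)
B=lambda H,S,V:(H>105)&(H<130)&(S>140)
bt=B(H,S,V);bt[:,:150]=0
a=blob(bt);b=blob(B(h2,s2,v2)); print("blue",a[:2],b[:2],tri(t,a[0],s,b[0]))
mk=lambda x0,y0,x1,y1:np.pad(np.ones((y1-y0,x1-x0),bool),((y0,384-y1),(x0,512-x1)))
# mat
m=(H>5)&(H<20)&(S>90)&mk(325,160,425,255); print("mat",rect(t,cv2.convexHull(blob(m)[2]),.004),blob(m)[1])
print("samples",[(k,t["color"][y,x]) for k,x,y in(("pocket",275,219),("insert",263,212),("tray",250,235),("cap",119,220),("box",114,237),("yoke",365,209),("table",200,235))])
V3=V
p=(V<60)&mk(250,200,300,240); print("pocket",rect(t,blob(p)[2],.010),blob(p)[1])
o=(H<15)&(S>150)&mk(115,205,145,230); bo=blob(o); print("logo",bo[:2],onz(t,bo[0],.065))
o2=(h2<15)&(s2>150)&mk(350,225,400,260); b2=blob(o2); print("logo tri",tri(t,bo[0],s,b2[0]))
for n,f,(x0,y0,x1,y1) in(("a",t,(325,160,425,255)),("b",s,(145,125,235,190)),("c",t,(100,180,170,250)),("d",t,(230,160,325,260))):
    c=f["color"][y0:y1,x0:x1,::-1]; globals()[n]=cv2.resize(c,(400,300),interpolation=cv2.INTER_CUBIC)
cv2.imwrite("pics/crops.png",np.vstack([np.hstack([globals()["a"],globals()["b"]]),np.hstack([globals()["c"],globals()["d"]])]))
E
```

```text
blue (array([376.49689441, 194.50310559]), np.int32(161)) (array([183.40860215, 146.8172043 ]), np.int32(186)) [ 0.56303628 -0.21027803  0.06700957]
mat (array([ 544.1, -224.4]), array([138.2, 139. ]), 19.0) 3247
samples [('pocket', array([10, 11, 14], dtype=uint8)), ('insert', array([146, 141, 133], dtype=uint8)), ('tray', array([132, 137, 132], dtype=uint8)), ('cap', array([114, 114, 114], dtype=uint8)), ('box', array([66, 63, 65], dtype=uint8)), ('yoke', array([104, 104, 105], dtype=uint8)), ('table', array([134, 126, 118], dtype=uint8))]
pocket (array([516.1, -10.7]), array([30.1, 29.8]), 79.2) 199
logo (array([129.00757576, 217.40151515]), np.int32(132)) [0.51217102 0.28528048 0.065     ]
logo tri [0.51206854 0.28554166 0.06477216]Traceback (most recent call last):
  File "<stdin>", line 17, in <module>
    return _nx.concatenate(arrs, 1, dtype=dtype, casting=casting)
           ~~~~~~~~~~~~~~~^^^^^^^^^^^^^^^^^^^^^^^^^^^^^^^^^^^^^^^
ValueError: all the input array dimensions except for the concatenation axis must match exactly, but along dimension 0, the array at index 0 has size 100 and the array at index 1 has size 300
```

Run:
```python
from h import *
t=load("top0");s=load("scene0")
H,S,V=hsv(t)
mk=lambda x0,y0,x1,y1:np.pad(np.ones((y1-y0,x1-x0),bool),((y0,384-y1),(x0,512-x1)))
c=((V>88)|(S>150))&mk(113,202,146,234); print("cap",rect(t,blob(c,(129,217))[2],.065),blob(c,(129,217))[1])
b=(V<88)&mk(100,185,170,250); print("box(union w/ sides)",rect(t,cv2.convexHull(blob(b)[2]),.04))
i=(V>140)&(S<30)&mk(250,195,300,245);print("insert",rect(t,cv2.convexHull(blob(i)[2]),.016))
p=(V<60)&mk(250,200,300,240);print("pocket dims at mouth-ish",rect(t,blob(p)[2],.013))
y=(S<25)&(V>85)&mk(345,175,400,220);print("yoke bar",rect(t,cv2.convexHull(blob(y)[2]),.042))
C=[cv2.resize(f["color"][y0:y1,x0:x1,::-1],(400,300),interpolation=cv2.INTER_CUBIC) for f,(x0,y0,x1,y1) in((t,(340,170,404,218)),(s,(145,130,225,190)),(t,(98,184,170,238+2)),(t,(240,180,320,240)))]
cv2.imwrite("pics/crops.png",np.vstack([np.hstack(C[:2]),np.hstack(C[2:])]))
```

```text
cap (array([512.3, 285.3]), array([49.4, 50.4]), 5.8) 607
box(union w/ sides) (array([516.6, 280.5]), array([109.1, 105.7]), 5.9)
insert (array([515.1, -17.6]), array([76.8, 67.1]), 78.7)
pocket dims at mouth-ish (array([515.9, -10.6]), array([30. , 29.7]), 79.2)
yoke bar (array([ 556.9, -207.4]), array([51.3, 74.1]), 25.9)
```

View pics/crops.png

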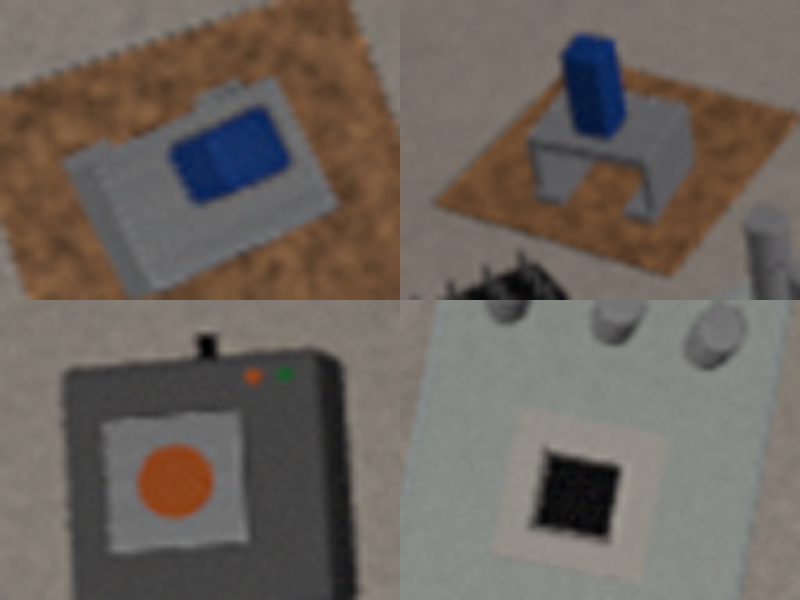

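The crops show the yoke opening towards world +x at a yaw of about +26°, cap and box at about +5.8°, and the pocket at about -11°. The heights triangulate correctly (handle 67.0 mm, cap top 64.8 mm). I'll check the cabinet and the polish for clearance, then move.

Run:
```python
from h import *
t=load("top0");s=load("scene0");k=1/1.5625
for n,b,tp in(("front",(222,178),(215,110)),("left",(145,165),(128,97)),("right",(287,113),(280,68))):
    p=onz(s,np.array(b)*k,0); o,d=ray(s,np.array(tp)*k); l=np.dot(p[:2]-o[:2],d[:2])/np.dot(d[:2],d[:2]); print("cab",n,p.round(3),"h",(o+l*d)[2].round(3))
print("polish",onz(t,np.array((304,446))*k,.0).round(3),"cream",onz(t,np.array((532,456))*k,.04).round(3),"bowl",onz(t,np.array((308,167))*k,.045).round(3))
```

```text
cab front [ 0.489 -0.517  0.   ] h 0.14
cab left [ 0.565 -0.678  0.   ] h 0.143
cab right [ 0.224 -0.64   0.   ] h 0.105
polish [0.373 0.159 0.   ] cream [ 0.368 -0.142  0.04 ] bowl [0.749 0.157 0.045]
```

Call:
drive_tool(motion=[[[28, 28.3, 0, 1.3, 85], [28, 28.3, 0, 1.3, 85], [28, 28.3, 0, 1.3, 85], [28, 28.3, 0, 1.3, 85], [28, 28.3, 0, 1.3, 85], [28, 28.3, 0, 1.3, 85], [28, 28.3, 0, 1.3, 85], [28, 28.3, 0, 1.3, 85], [28, 28.3, 0, 1.3, 85], [28, 28.3, 0, 1.3, 85]]])

```text
time_s: 0.93
position: [0.4238, -0.3494, 0.2311]
tool_rot: [-0.0, 0.975, 0.223, -0.0]
contact_force: [1.9, -0.2, -0.7]
gripper_width: 0.0849
```

Call:
drive_tool(motion=[[[28, 28.3, 0, 0, 85], [28, 28.3, 0, 0, 85], [28, 28.3, 0, 0, 85], [28, 28.3, 0, 0, 85], [28, 28.3, 0, 0, 85], [0, 0, -30, 0, 85], [0, 0, -30, 0, 85], [0, 0, -10, 0, 85], [0, 0, 0, 0, 85], [0, 0, 0, 0, 85]]])

```text
time_s: 1.77
position: [0.5625, -0.2102, 0.1614]
tool_rot: [-0.0, 0.975, 0.222, -0.0]
contact_force: [1.0, -0.9, -0.5]
gripper_width: 0.0851
```

Run:
```python
from rig import telemetry, optics
from h import *
f=optics.grab_frame("wrist"); np.savez("pics/w1.npz",**f); cv2.imwrite("pics/w1.png",f["color"][:,:,::-1])
o=telemetry.observe(); print(o["position"].round(4),o["tool_rot"].round(4),o["joints"].round(2))
H,S,V=hsv(f); b=blob((H>105)&(H<130)&(S>140)); print(b[:2],rect(f,b[2],.092)); print(onz(f,b[0],.085))
```

```text
[ 0.5634 -0.2105  0.1626] [5.000e-04 9.751e-01 2.219e-01 6.000e-04] [ 0.72  0.3  -0.48  1.65  0.15  1.23 -0.92]
(array([253.73025516, 198.0145808 ]), np.int32(823)) (array([ 570.4, -206.1]), array([30.4, 19.5]), 24.9)
[ 0.56798528 -0.20704131  0.085     ]
```

View pics/w1.png

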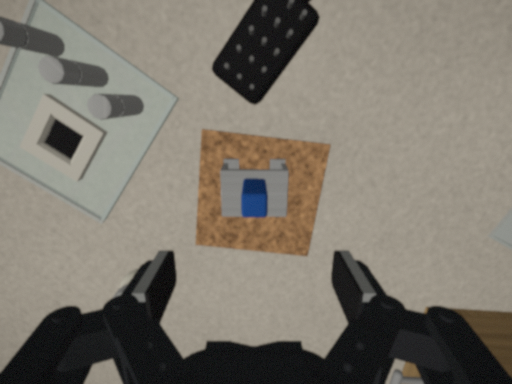

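The jaws (mid column 254) are centred on the handle (column 253.7), and the yoke is square in the image. Descending.

Call:
drive_tool(motion=[[[0, 0, -30, 0, 85], [0, 0, -30, 0, 85], [0, 0, -30, 0, 85], [0, 0, -20, 0, 85], [0, 0, -2, 0, 85], [0, 0, 0, 0, 85], [0, 0, 0, 0, 85]]])

```text
time_s: 2.4
position: [0.5647, -0.2105, 0.0519]
tool_rot: [0.001, 0.975, 0.222, 0.002]
contact_force: [-0.0, 0.2, -0.2]
gripper_width: 0.0848
```

Call:
drive_tool(motion=[[[0, 0, 0, 0, 20], [0, 0, 0, 0, 15], [0, 0, 0, 0, 15], [0, 0, 0, 0, 15], [0, 0, 0, 0, 15], [0, 0, 0, 0, 15], [0, 0, 0, 0, 15], [0, 0, 0, 0, 15]]], grip_force=70)

```text
time_s: 3.07
position: [0.5632, -0.2097, 0.0498]
tool_rot: [0.0, 0.975, 0.222, 0.0]
contact_force: [-0.7, -0.5, 4.2]
gripper_width: 0.0213
```

Call:
drive_tool(motion=[[[0, 0, 5, 0, 15], [0, 0, 15, 0, 15], [0, 0, 25, 0, 15], [0, 0, 30, 0, 15], [0, 0, 30, 0, 15], [0, 0, 15, 0, 15], [-3, 10, 0, -1, 15], [-7, 25, 0, -2, 15], [-10, 37.5, 0, -2, 15], [-10, 37.5, 0, -2, 15]]])

```text
time_s: 3.9
position: [0.5321, -0.0993, 0.1689]
tool_rot: [-0.0, 0.987, 0.16, -0.0]
contact_force: [0.3, 1.1, -1.8]
gripper_width: 0.021
```

Call:
drive_tool(motion=[[[-10, 37.5, 0, -2, 15], [-10, 37.5, 0, -2, 15], [-10, 37.5, 0, -2, 15], [-10, 37.5, 0, -2, 15], [-10, 37.5, 0, -2, 15], [-10, 37.5, 0, -2, 15], [-10, 37.5, 0, -1, 15], [-10, 37.5, 0, 0, 15], [-10, 37, 0, 0, 15], [-10, 37, 0, 0, 15]]])

```text
time_s: 4.73
position: [0.4319, 0.2758, 0.1694]
tool_rot: [0.0, 0.999, 0.05, 0.0]
contact_force: [1.7, -0.3, -2.1]
gripper_width: 0.0211
```

Call:
drive_tool(motion=[[[-21, 3, -10, 0, 15], [0, 0, -30, 0, 15], [0, 0, -20, 0, 15], [0, 0, 0, 0, 15], [0, 0, 0, 0, 15], [0, 0, 0, 0, 15]]])

```text
time_s: 5.23
position: [0.4126, 0.2777, 0.1104]
tool_rot: [-0.0, 0.999, 0.05, 0.0]
contact_force: [-0.3, 0.2, -1.9]
gripper_width: 0.0211
```

Run:
```python
from rig import telemetry, optics
from h import *
for n in("top","scene","wrist"):
    f=optics.grab_frame(n); np.savez(f"pics/{n}2.npz",**f)
    globals()[n]=f
o=telemetry.observe(); print(o["position"].round(4),o["tool_rot"].round(4),o["contact_force"].round(1))
a=cv2.resize(wrist["color"],(400,300)); b=cv2.resize(scene["color"][170:300,300:473],(400,300),interpolation=cv2.INTER_CUBIC);c=cv2.resize(top["color"][150:300,60:260],(400,300),interpolation=cv2.INTER_CUBIC)
cv2.imwrite("pics/v2.png",np.vstack([np.hstack([a,b]),np.hstack([c,c*0])])[:,:,::-1])
```

```text
[0.4131 0.2778 0.1108] [-4.000e-04  9.988e-01  4.950e-02  1.100e-03] [-0.4 -0.1 -1.1]
```

View pics/v2.png

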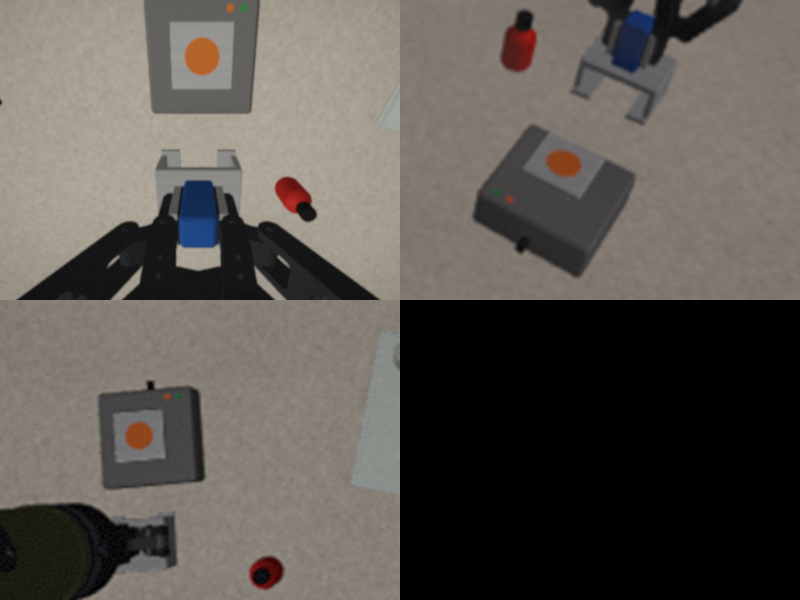

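Run:
```python
from h import *
f=load("wrist2");H,S,V=hsv(f);print(f["fx"],f["cx"])
for r in(196,200,204): print(r,V[r,190:320:1].tolist())
c=((V>135)|(S>150)); n,l,s,cc=cv2.connectedComponentsWithStats(c.astype(np.uint8))
print(V[70,170:345:2].tolist())
```

```text
276.668144211106 253.44300412506198
196 [173, 174, 174, 174, 172, 173, 170, 171, 170, 171, 173, 173, 174, 172, 171, 170, 161, 149, 141, 139, 140, 139, 140, 138, 139, 141, 140, 138, 138, 139, 141, 140, 139, 140, 140, 139, 138, 139, 140, 138, 144, 164, 174, 175, 173, 172, 171, 171, 171, 170, 170, 170, 168, 168, 170, 171, 171, 172, 174, 174, 173, 172, 171, 172, 172, 175, 175, 173, 172, 169, 167, 168, 167, 171, 174, 174, 175, 174, 171, 170, 169, 167, 168, 170, 172, 173, 171, 165, 148, 142, 141, 141, 141, 139, 139, 140, 139, 140, 139, 141, 140, 141, 140, 139, 139, 140, 140, 137, 138, 140, 142, 151, 164, 169, 171, 170, 171, 171, 173, 174, 174, 174, 172, 171, 171, 171, 170, 170, 170, 170]
200 [175, 176, 175, 174, 174, 173, 174, 175, 174, 173, 174, 173, 173, 173, 170, 153, 125, 102, 89, 92, 88, 90, 92, 108, 127, 138, 139, 141, 140, 139, 139, 140, 140, 140, 141, 140, 139, 139, 139, 136, 142, 163, 173, 173, 173, 172, 172, 171, 172, 174, 175, 173, 172, 172, 170, 172, 171, 172, 174, 174, 174, 175, 175, 174, 171, 169, 168, 168, 169, 170, 169, 171, 171, 170, 170, 170, 170, 170, 169, 167, 167, 166,
[... 595 characters left out ...]
7, 167, 168, 169, 171, 169, 168, 170, 171, 170, 170, 170, 171, 170, 167, 159, 146, 141, 140, 140, 140, 138, 138, 138, 139, 141, 139, 140, 140, 139, 139, 138, 133, 129, 120, 104, 89, 87, 84, 86, 88, 107, 136, 159, 168, 169, 170, 173, 174, 175, 175, 176, 177, 176, 177, 176, 175, 175]
[166, 168, 169, 170, 172, 173, 174, 176, 171, 146, 106, 102, 99, 99, 97, 98, 98, 98, 102, 98, 99, 100, 99, 99, 126, 155, 154, 154, 154, 155, 154, 153, 155, 167, 179, 179, 178, 179, 179, 179, 179, 180, 180, 178, 178, 180, 179, 179, 179, 179, 179, 180, 180, 180, 179, 173, 154, 152, 152, 153, 152, 152, 152, 148, 114, 96, 98, 96, 97, 99, 98, 101, 99, 98, 97, 98, 98, 85, 86, 152, 166, 167, 165, 163, 162, 163, 166, 166]
```

Call:
drive_tool(motion=[[[0.2, -2.4, -17.5, 0, 15], [0, 0, 0, 0, 15], [10, 1, 0, 0, 15], [20, 2, 0, 0, 15], [15, 1.5, 0, 0, 15], [0, 0, 0, 0, 15], [0, 0, 0, 0, 15], [0, 0, 0, 0, 15]]])

```text
time_s: 6.05
position: [0.4571, 0.2798, 0.0922]
tool_rot: [-0.0, 0.999, 0.05, -0.0]
contact_force: [0.1, 0.1, -1.6]
gripper_width: 0.0209
```

Run:
```python
from rig import telemetry, optics
from h import *
for n in("scene","wrist"):
    f=optics.grab_frame(n); np.savez(f"pics/{n}3.npz",**f)
    globals()[n]=f
o=telemetry.observe(); print(o["position"].round(4),o["contact_force"].round(1))
a=cv2.resize(wrist["color"][60:260,150:360],(400,380)); b=cv2.resize(scene["color"][180:280,320:425],(400,380),interpolation=cv2.INTER_CUBIC)
cv2.imwrite("pics/v3.png",np.hstack([a,b])[:,:,::-1])
```

```text
[0.4567 0.2797 0.0921] [-0.9  0.4 -0.3]
```

View pics/v3.png

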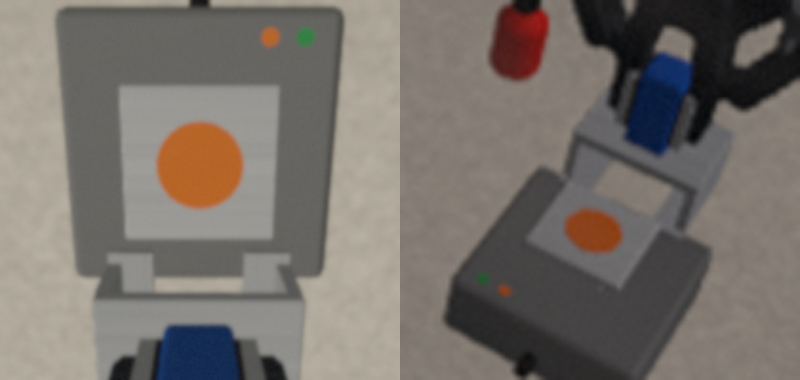

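Feet and cap line up (both centred at column 199), and the feet are above the box top. Sliding in.

Call:
drive_tool(motion=[[[8, 0.8, 1, 0, 15], [14, 1.4, 0, 0, 15], [14, 1.4, 0, 0, 15], [10, 1, 0, 0, 15], [6, 0.6, 0, 0, 15], [2, 0.2, 0, 0, 15], [0, 0, 0, 0, 15], [0, 0, 0, 0, 15]]])

```text
time_s: 6.82
position: [0.5104, 0.2851, 0.0927]
tool_rot: [0.0, 0.999, 0.05, -0.0]
contact_force: [-0.8, 0.3, -1.3]
gripper_width: 0.0213
```

Run:
```python
from rig import telemetry, optics
from h import *
for n in("scene","wrist"):
    f=optics.grab_frame(n); np.savez(f"pics/{n}4.npz",**f)
    globals()[n]=f
o=telemetry.observe(); print(o["position"].round(4),o["contact_force"].round(1))
a=cv2.resize(wrist["color"][60:260,150:360],(400,380)); b=cv2.resize(scene["color"][180:280,320:425],(400,380),interpolation=cv2.INTER_CUBIC)
cv2.imwrite("pics/v4.png",np.hstack([a,b])[:,:,::-1])
```

```text
[0.5104 0.285  0.0928] [ 0.4 -0.  -0.9]
```

View pics/v4.png

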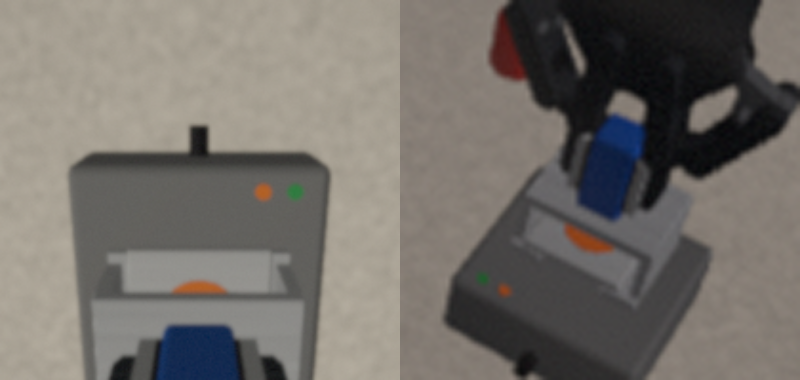

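Feet are under the flange, with their ends showing beyond its front edge. Pulling up slowly.

Call:
drive_tool(motion=[[[0, 0, 4, 0, 15], [0, 0, 2, 0, 15], [0, 0, 1, 0, 15], [0, 0, 1, 0, 15], [0, 0, 1, 0, 15], [0, 0, 1, 0, 15], [0, 0, 1, 0, 15], [0, 0, 1, 0, 15], [0, 0, 1, 0, 15], [0, 0, 1, 0, 15]]], grip_force=90)

```text
time_s: 7.75
position: [0.5111, 0.2848, 0.1074]
tool_rot: [0.0, 0.999, 0.05, -0.0]
contact_force: [-1.4, -0.4, -1.4]
gripper_width: 0.021
```

Call:
drive_tool(motion=[[[0, 0, 1, 0, 15], [0, 0, 1, 0, 15], [0, 0, 1, 0, 15], [0, 0, 1, 0, 15], [0, 0, 1, 0, 15], [0, 0, 1, 0, 15], [0, 0, 1, 0, 15], [0, 0, 1, 0, 15], [0, 0, 1, 0, 15], [0, 0, 1, 0, 15]]])

```text
time_s: 8.58
position: [0.5112, 0.2849, 0.1169]
tool_rot: [0.0, 0.999, 0.05, -0.0]
contact_force: [-0.7, 0.7, -1.6]
gripper_width: 0.0208
```

Call:
drive_tool(motion=[[[0, 0, 4, 0, 15], [0, 0, 8, 0, 15], [0, 0, 8, 0, 15], [0, 0, 8, 0, 15], [0, 0, 4, 0, 15], [0, 0, 0, 0, 15], [0, 0, 0, 0, 15]]])

```text
time_s: 9.17
position: [0.5114, 0.285, 0.1493]
tool_rot: [-0.0, 0.999, 0.05, 0.0]
contact_force: [-0.6, -0.4, -2.1]
gripper_width: 0.0212
```

Run:
```python
from rig import telemetry, optics
from h import *
for n in("scene","wrist"):
    f=optics.grab_frame(n); np.savez(f"pics/{n}5.npz",**f)
    globals()[n]=f
o=telemetry.observe(); print(o["position"].round(4),o["contact_force"].round(1))
a=cv2.resize(wrist["color"][60:260,150:360],(400,380)); b=cv2.resize(scene["color"][180:280,320:425],(400,380),interpolation=cv2.INTER_CUBIC)
cv2.imwrite("pics/v5.png",np.hstack([a,b])[:,:,::-1])
```

```text
[0.511  0.2846 0.1485] [ 0.7  0.  -1. ]
```

View pics/v5.png

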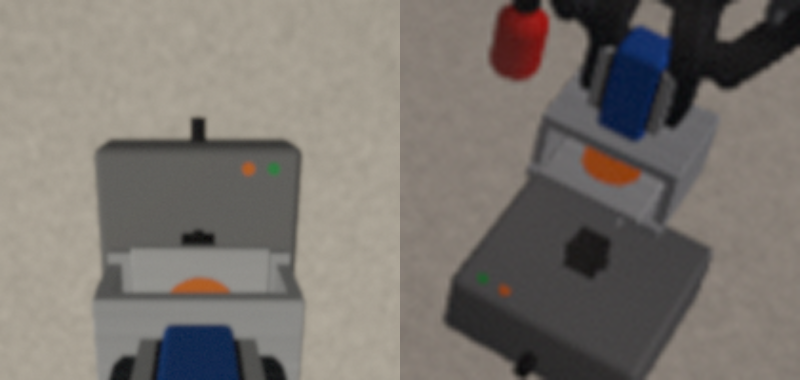

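Cap is off and sits flat on the feet, with the bare stub on the box. Carrying it gently.

Call:
drive_tool(motion=[[[0, -2, 0, -0.2, 15], [0, -5, 0, -0.5, 15], [0, -8, 0, -0.8, 15], [0, -11, 0, -0.8, 15], [0, -14, 0, -0.8, 15], [0, -15, 0, -0.8, 15], [0, -15, 0, -0.8, 15], [0, -15, 0, -0.8, 15], [0, -15, 0, -0.8, 15], [0, -15, 0, -0.8, 15]]])

```text
time_s: 10.1
position: [0.5111, 0.1676, 0.1489]
tool_rot: [0.0, 1.0, -0.013, 0.0]
contact_force: [0.7, 0.3, -1.9]
gripper_width: 0.0211
```

Call:
drive_tool(motion=[[[0, -15, 0, -0.8, 15], [0, -15, 0, -0.8, 15], [0, -15, 0, -0.8, 15], [0, -15, 0, -0.8, 15], [0, -15, 0, -0.8, 15], [0, -15, 0, -0.8, 15], [0, -15, 0, -0.8, 15], [0, -15, 0, -0.8, 15], [0, -15, 0, -0.8, 15], [0, -13, 0, -0.8, 15]]])

```text
time_s: 10.93
position: [0.5112, 0.02, 0.1488]
tool_rot: [0.0, 0.997, -0.083, -0.0]
contact_force: [-0.0, 0.1, -1.8]
gripper_width: 0.0207
```

Call:
drive_tool(motion=[[[0, -10, 0, -0.8, 15], [1, -7, 0, -0.8, 15], [1, -4, 0, -0.6, 15], [1, -2, 0, 0, 15], [0, 0, 0, 0, 15], [0, 0, 0, 0, 15], [0, 0, 0, 0, 15]]])

```text
time_s: 11.52
position: [0.5142, -0.0002, 0.1488]
tool_rot: [-0.0, 0.995, -0.1, -0.0]
contact_force: [0.2, -0.5, -1.8]
gripper_width: 0.0208
```

Run:
```python
from rig import telemetry, optics
from h import *
for n in("scene","wrist","top"):
    f=optics.grab_frame(n); np.savez(f"pics/{n}6.npz",**f)
    globals()[n]=f
o=telemetry.observe(); q=o["tool_rot"];print(o["position"].round(4),o["contact_force"].round(1),"yaw",np.degrees(2*np.arctan2(q[2],q[1])))
a=cv2.resize(wrist["color"][40:260,140:371],(400,380)); b=cv2.resize(scene["color"][135:245,190:306],(400,380),interpolation=cv2.INTER_CUBIC)
cv2.imwrite("pics/v6.png",np.hstack([a,b])[:,:,::-1])
```

```text
[ 5.141e-01 -5.000e-04  1.488e-01] [-0.1  0.  -2.7] yaw -11.53485126524449
```

View pics/v6.png

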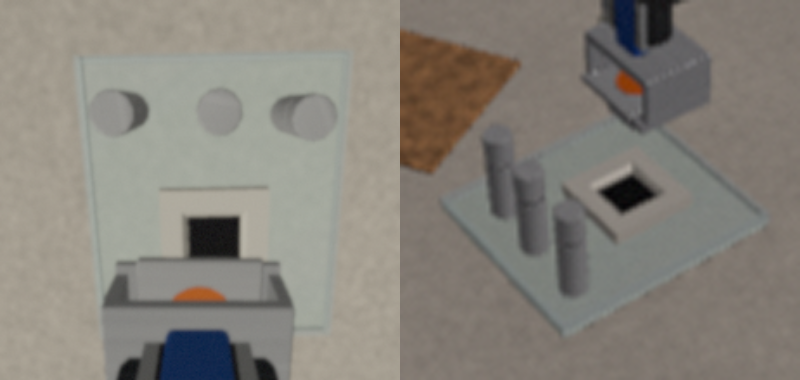

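Run:
```python
from h import *
f=load("wrist6");H,S,V=hsv(f);k=220/380
a=np.radians(-11.5);X=np.array([np.cos(a),np.sin(a)]);Y=np.array([-X[1],X[0]]);T=np.array([.5141,-.0005])
def edges(r,c0,c1,n):
    v=V[r-1:r+2,c0:c1].mean(0);d=np.abs(np.diff(cv2.GaussianBlur(v[None],(3,1),0)[0]));i=[j for j in np.argsort(-d)[:8]];print(n,r,sorted((c0+j+.5,round(d[j],1)) for j in i))
edges(155,225,305,"insert");edges(160,225,305,"insert");edges(178,225,305,"pocket");edges(184,225,305,"pocket");edges(197,200,305,"flange");edges(203,200,305,"flange")
def pr(n,u,v,z): p=onz(f,(u,v),z)[:2]-T; print(n,"fwd %.1f lat %.1f"%(p@X*1000,p@Y*1000))
pr("insert L",232.6,157,.016);pr("insert R",294.5,157,.016);pr("insert far mid",263,148.5,.016);pr("pocket far",263,165,.010)
for n in("L",140+136*k),("R",140+266*k):pr("flange"+n[0],n[1],40+262*k,.113)
pr("flange front",255,40+260*k,.113)
```

```text
insert 155 [(np.float64(230.5), np.float64(0.9)), (np.float64(231.5), np.float64(2.5)), (np.float64(232.5), np.float64(2.3)), (np.float64(233.5), np.float64(0.8)), (np.float64(293.5), np.float64(0.9)), (np.float64(294.5), np.float64(1.9)), (np.float64(295.5), np.float64(1.8)), (np.float64(296.5), np.float64(1.0))]
insert 160 [(np.float64(230.5), np.float64(1.2)), (np.float64(231.5), np.float64(2.2)), (np.float64(232.5), np.float64(2.0)), (np.float64(233.5), np.float64(1.0)), (np.float64(293.5), np.float64(1.5)), (np.float64(294.5), np.float64(2.2)), (np.float64(295.5), np.float64(1.5)), (np.float64(296.5), np.float64(0.7))]
pocket 178 [(np.float64(245.5), np.float64(17.7)), (np.float64(247.5), np.float64(21.6)), (np.float64(248.5), np.float64(30.2)), (np.float64(249.5), np.float64(26.5)), (np.float64(276.5), np.float64(33.3)), (np.float64(277.5), np.float64(48.8)), (np.float64(278.5), np.float64(40.2)), (np.float64(279.5), np.float64(19.0))]
pocket 184 [(np.float64(247.5), np.float64(17.2)), (np.float64(248.5), np.float64(29.8)), (np.float64(249.5), np.float64(31.8)), (np.float64(250
[... 323 characters left out ...]
5), np.float64(5.5)), (np.float64(299.5), np.float64(4.6)), (np.float64(300.5), np.float64(10.2)), (np.float64(301.5), np.float64(12.6)), (np.float64(302.5), np.float64(8.9))]
flange 203 [(np.float64(203.5), np.float64(19.7)), (np.float64(204.5), np.float64(23.6)), (np.float64(205.5), np.float64(17.7)), (np.float64(212.5), np.float64(13.6)), (np.float64(213.5), np.float64(18.4)), (np.float64(214.5), np.float64(12.8)), (np.float64(302.5), np.float64(21.4)), (np.float64(303.5), np.float64(13.2))]
insert L fwd 29.4 lat 21.9
insert R fwd 29.4 lat -40.3
insert far mid fwd 37.9 lat -8.6
pocket far fwd 19.8 lat -9.0
flangeL fwd 25.0 lat 24.5
flangeR fwd 25.0 lat -26.6
flange front fwd 25.8 lat -0.1
```

Wrist and top views agree: the cap needs about 3.1 mm forward and 8.5 mm to the side. Shifting and lowering to just above the insert.

Call:
drive_tool(motion=[[[0.4, -3, 0, 0.1, 15], [0.5, -4, -3, 0.1, 15], [0.4, -2, -7, 0, 15], [0, 0, -12, 0, 15], [0, 0, -14, 0, 15], [0, 0, -14, 0, 15], [0, 0, -9, 0, 15], [0, 0, -4, 0, 15], [0, 0, 0, 0, 15], [0, 0, 0, 0, 15]]])

```text
time_s: 12.5
position: [0.5156, -0.01, 0.0858]
tool_rot: [-0.0, 0.995, -0.099, -0.0]
contact_force: [0.1, 0.4, -2.8]
gripper_width: 0.0213
```

Run:
```python
from rig import telemetry, optics
from h import *
for n in("scene","wrist"):
    f=optics.grab_frame(n); np.savez(f"pics/{n}7.npz",**f)
    globals()[n]=f
o=telemetry.observe(); q=o["tool_rot"];print(o["position"].round(4),o["contact_force"].round(1),"yaw",np.degrees(2*np.arctan2(q[2],q[1])))
a=cv2.resize(wrist["color"][100:260,170:338],(400,380),interpolation=cv2.INTER_CUBIC); b=cv2.resize(scene["color"][155:240,210:300],(400,380),interpolation=cv2.INTER_CUBIC)
cv2.imwrite("pics/v7.png",np.hstack([a,b])[:,:,::-1])
```

```text
[ 0.5161 -0.0101  0.0865] [ 0.8  0.4 -1.8] yaw -11.38758923159712
```

View pics/v7.png

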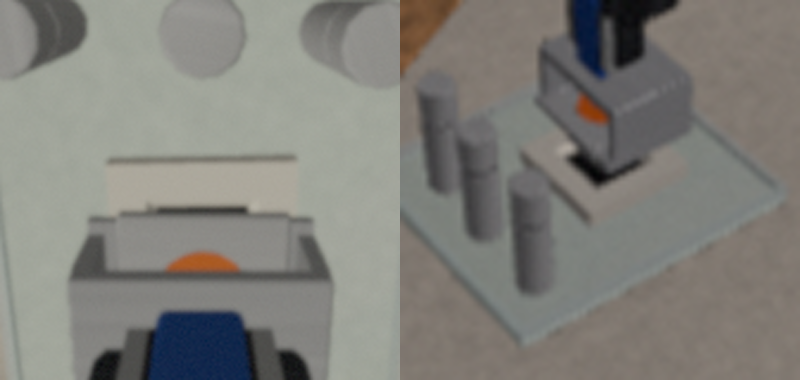

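Run:
```python
from h import *
f=load("wrist7");H,S,V=hsv(f)
a=np.radians(-11.4);X=np.array([np.cos(a),np.sin(a)]);Y=np.array([-X[1],X[0]]);T=np.array([.5161,-.0101])
v=V[155:215,225:285].mean(1);print([(155+i,round(x)) for i,x in enumerate(v)])
for n,u,r,z in(("ins far",255,166.3,.016),("flange front",255,190.5,.0507),("insL",215,175,.016),("insR",294.3,175,.016),("flL",220,192,.0507),("flR",291,192,.0507)):
    p=onz(f,(u,r),z)[:2]-T;print(n,"fwd %.1f lat %.1f"%(p@X*1e3,p@Y*1e3))
```

```text
[(155, 166), (156, 166), (157, 166), (158, 166), (159, 166), (160, 166), (161, 166), (162, 166), (163, 165), (164, 160), (165, 146), (166, 127), (167, 126), (168, 144), (169, 162), (170, 170), (171, 172), (172, 172), (173, 172), (174, 172), (175, 172), (176, 172), (177, 172), (178, 172), (179, 172), (180, 172), (181, 172), (182, 172), (183, 172), (184, 170), (185, 165), (186, 149), (187, 120), (188, 94), (189, 91), (190, 101), (191, 117), (192, 131), (193, 137), (194, 138), (195, 139), (196, 139), (197, 140), (198, 140), (199, 140), (200, 140), (201, 140), (202, 141), (203, 141), (204, 140), (205, 141), (206, 143), (207, 147), (208, 150), (209, 152), (210, 153), (211, 154), (212, 150), (213, 135), (214, 108)]
ins far fwd 34.4 lat -0.5
flange front fwd 25.8 lat -0.3
insL fwd 27.4 lat 31.2
insR fwd 27.4 lat -31.7
flL fwd 24.7 lat 23.4
flR fwd 24.7 lat -24.7
```

Call:
drive_tool(motion=[[[0.5, 0, -2, 0, 15], [0, 0, -2, 0, 15], [0, 0, -2, 0, 15], [0, 0, -2, 0, 15], [0, 0, -2, 0, 15], [0, 0, -2, 0, 15], [0, 0, -2, 0, 15], [0, 0, -1.5, 0, 15], [0, 0, 0, 0, 15], [0, 0, 0, 0, 15]]])

```text
time_s: 13.43
position: [0.516, -0.0101, 0.0703]
tool_rot: [0.0, 0.995, -0.099, -0.0]
contact_force: [0.6, -1.1, -0.8]
gripper_width: 0.021
```

Call:
drive_tool(motion=[[[0, 0, -2, 0, 15], [0, 0, -2, 0, 15], [0, 0, 0, 0, 15], [0, 0, 0, 0, 15], [0, 0, 0, 0, 15]]])

```text
time_s: 13.85
position: [0.516, -0.0101, 0.0663]
tool_rot: [0.0, 0.995, -0.099, -0.0]
contact_force: [0.0, -0.3, -1.6]
gripper_width: 0.0211
```

Run:
```python
from rig import telemetry, optics
from h import *
for n in("scene","wrist"):
    f=optics.grab_frame(n); np.savez(f"pics/{n}8.npz",**f)
    globals()[n]=f
o=telemetry.observe(); q=o["tool_rot"];print(o["position"].round(4),o["contact_force"].round(1))
a=cv2.resize(wrist["color"][100:260,170:338],(400,380),interpolation=cv2.INTER_CUBIC); b=cv2.resize(scene["color"][165:215,230:283],(400,380),interpolation=cv2.INTER_CUBIC)
cv2.imwrite("pics/v8.png",np.hstack([a,b])[:,:,::-1])
```

```text
[ 0.516  -0.0101  0.0664] [ 0.1  0.9 -1.5]
```

View pics/v8.png

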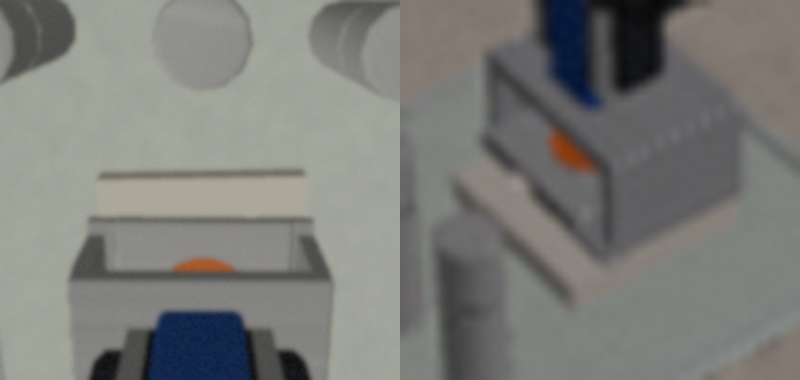

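Run:
```python
from h import *
for n in("7","8"):
    f=load("scene"+n);H,S,V=hsv(f); b=blob((H<15)&(S>150)&(np.indices(H.shape)[1]>215)&(np.indices(H.shape)[1]<300)&(np.indices(H.shape)[0]>160)&(np.indices(H.shape)[0]<230)); x=b[2][:,0]
    f2=load("wrist"+n);h,s,v=hsv(f2); w=blob((h<15)&(s>150)); y=w[2][:,0]
    print(n,"scene orange",x.min(0),x.max(0),"wrist",y.min(0),y.max(0),"prof",v[186:212,255].tolist())
# predictions for the nearest (+x) orange edge point, r from top0
def proj(f,p): c=f["R"]@p+f["t"]; return [round(float(q),1) for q in(f["fx"]*c[0]/c[2]+f["cx"],f["fy"]*c[1]/c[2]+f["cy"])]
a=np.radians(-11.4);f2=load("wrist8");fs=load("scene8")
for z in(.031,.035):
  for d in(0,1): 
    c=np.array([.5161+d*.001,-.0107]);e=[np.r_[c+.013*np.array([np.cos(a+k),np.sin(a+k)]),z] for k in(0,)]
    print(z,d,"wrist top edge",proj(f2,e[0]),"scene centre",proj(fs,np.r_[c,z]), "flange front",proj(f2,np.r_[c+.025*np.array([np.cos(a),np.sin(a)]),z]))
```

```text
7 scene orange [250 177] [256 181] wrist [241 207] [268 213] prof [137, 93, 62, 74, 96, 117, 132, 138, 138, 138, 138, 142, 140, 141, 140, 140, 140, 142, 140, 144, 157, 165, 170, 169, 171, 169]
8 scene orange [250 183] [254 186] wrist [245 210] [265 213] prof [171, 171, 171, 168, 157, 133, 110, 109, 124, 134, 136, 138, 139, 139, 140, 139, 139, 141, 139, 140, 141, 140, 147, 157, 166, 169]
0.031 0 wrist top edge [255.3, 208.1] scene centre [255.3, 184.4] flange front [255.3, 191.6]
0.031 1 wrist top edge [255.0, 206.8] scene centre [255.0, 184.6] flange front [255.0, 190.2]
0.035 0 wrist top edge [255.3, 210.3] scene centre [255.2, 183.1] flange front [255.4, 193.5]
0.035 1 wrist top edge [255.0, 209.0] scene centre [254.9, 183.4] flange front [255.1, 192.1]
```

The shifts match the seated prediction for the cap top at 35 mm (orange edge row 210, flange front about row 192.5). Withdrawing towards the pocket's -x.

Call:
drive_tool(motion=[[[-1, 0.2, 0, 0, 15], [-2, 0.4, 0, 0, 15], [-3, 0.6, 0, 0, 15], [-4, 0.8, 0, 0, 15], [-5, 1, 0, 0, 15], [-5, 1, 0, 0, 15], [0, 0, 0, 0, 15], [0, 0, 0, 0, 15]]])

```text
time_s: 14.62
position: [0.4957, -0.0061, 0.0664]
tool_rot: [0.0, 0.995, -0.099, 0.0]
contact_force: [-0.5, 0.9, -1.5]
gripper_width: 0.021
```

Run:
```python
from rig import telemetry, optics
from h import *
f=optics.grab_frame("wrist"); np.savez("pics/wrist9.npz",**f); o=telemetry.observe();print(o["position"].round(4),o["contact_force"].round(1))
h,s,v=hsv(f); w=blob((h<15)&(s>150)); y=w[2][:,0]; print("orange",w[0],w[1],y.min(0),y.max(0))
p=[onz(f,q,.035).round(4) for q in((y[:,0].min(),y[y[:,0].argmin(),1]),(y[:,0].max(),y[y[:,0].argmax(),1]),(w[0][0],y[:,1].min()))];print(p)
```

```text
[ 0.496  -0.0062  0.0665] [ 0.1 -0.2 -1.6]
orange [254.76060071 197.5344523 ] 1132 [235 180] [274 213]
[array([0.5212, 0.0019, 0.035 ]), array([ 0.5105, -0.0225,  0.035 ]), array([ 0.5295, -0.0131,  0.035 ])]
```

The cap stayed put: its logo centre is at (517,-10.5) mm, which is the pocket. Pulling out the rest of the way.

Call:
drive_tool(motion=[[[-4, 0.8, 0, 0, 15], [-6, 1.2, 0, 0, 15], [-8, 1.6, 0, 0, 15], [-8, 1.6, 0, 0, 15], [-8, 1.6, 0, 0, 15], [-6, 1.2, 0, 0, 15], [-3, 0.6, 0, 0, 15], [0, 0, 0, 0, 15], [0, 0, 10, 0, 15], [0, 0, 25, 0, 15]]])

```text
time_s: 15.5
position: [0.4507, 0.0025, 0.0997]
tool_rot: [-0.0, 0.995, -0.099, -0.003]
contact_force: [-0.3, -0.9, -1.4]
gripper_width: 0.0209
```

Call:
drive_tool(motion=[[[0, 0, 35, 0, 15], [0, 0, 35, 0, 15], [0, 0, 15, 0, 15], [5, -10, 0, 2, 15], [10, -20, 0, 4, 15], [14, -28, 0, 4, 15], [14, -28, 0, 4, 15], [14, -28, 0, 4, 15], [14, -28, 0, 4, 15], [14, -28, 0, 4, 15]]])

```text
time_s: 16.33
position: [0.539, -0.1692, 0.1872]
tool_rot: [0.0, 0.992, 0.129, 0.0]
contact_force: [1.2, 0.8, -0.0]
gripper_width: 0.0213
```

Call:
drive_tool(motion=[[[6, -28, 0, 4, 15], [3, -20, -5, 0, 15], [0, -5, -20, 0, 15], [0, 0, -30, 0, 15], [0, 0, -30, 0, 15], [0, 0, -25, 0, 15], [0, 0, -12, 0, 15], [0, 0, -5, 0, 15], [0, 0, 0, 0, 15], [0, 0, 0, 0, 15]]])

```text
time_s: 17.17
position: [0.5482, -0.2209, 0.0609]
tool_rot: [0.001, 0.987, 0.162, 0.001]
contact_force: [0.0, 0.0, -0.3]
gripper_width: 0.021
```

Call:
drive_tool(motion=[[[0, 0, -4, 0, 15], [0, 0, -3, 0, 15], [0, 0, -2, 0, 15], [0, 0, -1, 0, 15], [0, 0, -0.7, 0, 15], [0, 0, 0, 0, 15], [0, 0, 0, 0, 15], [0, 0, 0, 0, 15]]])

```text
time_s: 17.83
position: [0.5472, -0.2207, 0.0498]
tool_rot: [0.0, 0.987, 0.162, 0.0]
contact_force: [-2.2, -0.3, 6.0]
gripper_width: 0.0211
```

Contact with the mat at 6 N, at the same height as when I picked the puller up. Releasing.

Call:
drive_tool(motion=[[[0, 0, 0, 0, 24], [0, 0, 0, 0, 30], [0, 0, 0, 0, 50], [0, 0, 0, 0, 85], [0, 0, 0, 0, 85], [0, 0, 0, 0, 85], [0, 0, 0, 0, 85], [0, 0, 0, 0, 85]]])

```text
time_s: 18.5
position: [0.547, -0.2205, 0.0486]
tool_rot: [0.0, 0.987, 0.162, -0.0]
contact_force: [-0.5, 0.6, 0.0]
gripper_width: 0.0847
```

Call:
drive_tool(motion=[[[0, 0, 5, 0, 85], [0, 0, 15, 0, 85], [0, 0, 30, 0, 85], [0, 0, 40, 0, 85], [0, 0, 40, 0, 85], [0, 0, 40, 0, 85], [-20, -35, 0, 0, 85], [-20, -35, 0, 0, 85], [-20, -35, 0, 0, 85], [-20, -35, 0, 0, 85]]])

```text
time_s: 19.33
position: [0.4661, -0.3618, 0.2197]
tool_rot: [0.001, 0.987, 0.162, 0.0]
contact_force: [1.3, -0.3, -0.2]
gripper_width: 0.0852
```

Call:
drive_tool(motion=[[[-20, -35, 0, 0, 85], [-20, -35, 0, 0, 85], [-20, -35, 0, 0, 85], [0, 0, 0, 0, 85], [0, 0, 0, 0, 85]]])

```text
time_s: 19.75
position: [0.4041, -0.4685, 0.2185]
tool_rot: [0.0, 0.987, 0.158, -0.0]
contact_force: [-0.3, 1.1, -0.6]
gripper_width: 0.0851
```

Run:
```python
from rig import telemetry, optics
from h import *
t=optics.grab_frame("top");s=optics.grab_frame("scene")
H,S,V=hsv(t);h2,s2,v2=hsv(s)
B=lambda H,S,V:(H>105)&(H<130)&(S>140)
bt=B(H,S,V);bt[:,:150]=0
a=blob(bt);b=blob(B(h2,s2,v2));print("handle",a[1],b[1],tri(t,a[0],s,b[0]).round(4))
X=np.indices(H.shape);m=(H<15)&(S>150)&(X[1]>255)&(X[1]<295)&(X[0]>200)&(X[0]<240);m2=(h2<15)&(s2>150)&(np.hypot(X[1]-255,X[0]-185)<25)
o=blob(m);o2=blob(m2);print("logo",o[1],o2[1],tri(t,o[0],s,o2[0]).round(4))
c=((V>88)|(S>150))
t0=load("top0");d=np.abs(t0["color"].astype(int)-t["color"]).max(2)>40
n,l,st,ce=cv2.connectedComponentsWithStats(d.astype(np.uint8));print("changed",[(ce[i].round(),int(st[i,4])) for i in range(1,n) if st[i,4]>8])
o=telemetry.observe();print(o["time_s"],o["position"].round(3))
A=cv2.resize(t["color"][160:260,230:430],(800,400),interpolation=cv2.INTER_CUBIC)[:,:400*2]
C=np.hstack([cv2.resize(t["color"][150:260,235:425],(400,300),interpolation=cv2.INTER_CUBIC),cv2.resize(s["color"][115:235,140:300],(400,300),interpolation=cv2.INTER_CUBIC)])
D=np.hstack([cv2.resize(t["color"],(400,300)),cv2.resize(s["color"],(400,300))])
cv2.imwrite("pics/fin.png",np.vstack([C,D])[:,:,::-1])
```

```text
handle 162 181 [ 0.547  -0.2204  0.0673]
logo 125 65 [ 0.5157 -0.011   0.0348]
changed [(array([378., 202.]), 785), (array([129., 218.]), 535), (array([275., 219.]), 221)]
19.85 [ 0.408 -0.465  0.219]
```

View pics/fin.png

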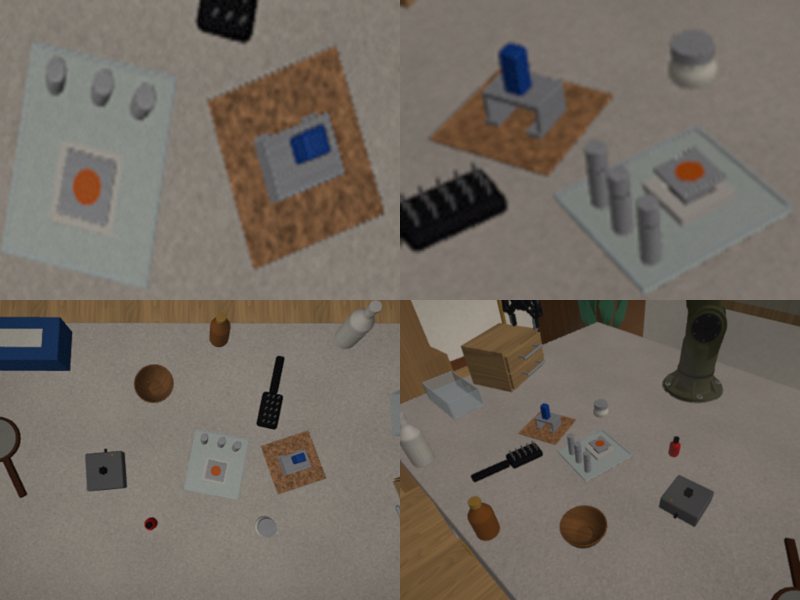

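The cap is seated square with its top at 34.8 mm (35 expected), and the puller stands upright on the mat. Nothing else in the image changed. Handing in.

```bash
python3 -c "
from rig import arm
print(arm.job_done())"
```

```text
the job is handed in; nothing more can be done
None
```

The job is done and handed in at about 20 s of the 59 s allowed. I pulled the cap off the control box with the puller and carried it to the tray. It sits in the square pocket, and the puller is back upright on the cork mat.

- **Cap:** its logo triangulates to (515.7, -11.0, 34.8) mm. The pocket is at (516.1, -10.7) mm, and a seated cap top should be at 35 mm. It looks flat and square in both views.
- **Puller:** the handle centre is at (547, -220, 67.3) mm, where 67 mm means standing on the mat.
- **Other things:** comparing the top view before and after, only the puller, cap and pocket areas changed.
- **Forces:** the highest reading at the end of any move was about 6 N, when setting the puller down. Force was only read at the end of each move, so the pop itself was not recorded. Pictures show that the cap came off.

No check failed. The only disagreement was 1–2 mm between the wrist and top views on the pocket's forward position, within the fit. I set the forward shift between the two.

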